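Shut and pin the filter clamp, and hold it shut

ROBOT

A 6-joint arm with a two-finger parallel gripper is mounted at the origin on the work surface. World frame = base frame: x ahead of the robot, y to its left, z up, the work surface at z = 0. Lengths are in mm, angles in rad, forces in N, time in s.
With the tool pointing down it reaches from about 350 to 975 mm from the base axis. Payload 7.1 kg.
Tool frame: the origin (TCP) lies midway between the tips of the shut fingers; the grasp point (between the pads) lies ctrl.grip_point_offset behind it (ctrl.grip_point_offset is the distance from the TCP to the grasp point, in mm); z points along the fingers, y is the line along which they close (so a half turn about z gives the same grasp; the last joint's range is limited). The gripper opens to 88 mm and grips with 3 to 60 N. Pads are 20 mm wide; open, the fingers measure 115 mm over their backs; the gripper's body (75 mm by 178 mm) begins 61 mm behind the grasp point.
Start: joints at [1.176, 0.423, 1.63, -0, 1.089, -0.019], TCP at [229.353, 581.379, 222.675] pointing down, gripper open.
Joint ranges: [-3, 3], [-0.9, 2.11], [0.09, 2.58], [-1.31, 4.45], [0.11, 2.69], [-2.54, 2.54]. Speed limits (rad/s): [2.39, 2.39, 3.01, 3.14, 3.14, 3.14].

INTERFACE

Orientations are given as a rotation vector (axis times angle).
In Python, from workcell import ctrl gives the robot as it stands.
- The arm moves only by the tool apply_moves, never from a script. Its argument "targets" is a list of rows, each an object of numbers: "tx", "ty", "tz": the shift along the world's x, y, z in m; "spin": the turn about the world's z in degrees. In form: [{"tx": .., "ty": .., "tz": .., "spin": ..}, ...]. A call has exactly 8 rows; each row is the pose to reach, as a shift and turn from the pose commanded when the call began; what a row does not reach only later rows make up. A row lasts 1/10 s, in which the tool goes at most 50 mm and 8.59 degrees, less where a joint would pass 70% of its speed; a pose out of reach is approached as far as the arm can. A call with a gripper value outside its range is refused whole. "gripper" is the closure, from -1 (fully open) to 1 (shut), set as the call begins (left out, the last holds). The fingers move at their own pace and stop on an object; the grip force is fixed at half the most. Time passes only in rows, so rows that repeat a pose let the fingers close, or fill a call up. It gives the time, the measured TCP pose, the force, the opening and the grip force at its end, in the units of the state.
- ctrl.get_obs(): the state, without advancing time (a new reading comes with each control period).
- ctrl.get_image(name): name is "scene" or "top" or "wrist"; returns the picture (384x512x3 uint8, red, green, blue); there is no depth.
- ctrl.get_calibration(name): a dict with "fov_y" (degrees; the focal length in pixels is half the picture's height over the tangent of half this angle, whatever the lens; pixels are square), "cx", "cy" (the principal point, pixels), "rvec" (rotation vector, rad) and "tvec" (3), from world to camera coordinates, as OpenCV has them. Camera axes: x right, y down, z forward; pixel columns grow to the right and rows downward; lengths in mm; the calibration is good to about 2 mm. A picture is of the moment at which its call begins: read the wrist's pose just before it. get_calibration takes no time and is no camera call; for the wrist camera it gives the pose at the moment of the call.
- ctrl.close_job(): hands the job in; it is judged then, once.
Trained networks look in the newest picture that a camera, given by its name, has taken for a name from the list of things; names that differ only in an ending like _2 or _b are one class to them, and where a whole thing is asked for, a point or a joint stands for the part that bears it (a point fixed in the world has none). Each returns a list of dicts, best first, with "score" (0 to 1); they miss things now and then, are a little off and sometimes report something else, mostly with a low value. They report only what shows in the picture. A call takes as long as a camera call.
- ctrl.outline_of(name, camera): "pixels" (384x512 bool, what is visible of it) and "box" ([left, top, right, bottom] in pixels, round what is visible of it).
- ctrl.pinpoint(name, camera): "uv" ([column, row] in pixels: a listed point, or the origin of a listed thing).
The state is a dict: "t": time; "qpos": joint angles; "qvel": joint speeds; "joint_torque": joint torques, N m; "ee_pos": TCP position; "orientation": TCP orientation; "ft_force": force on the tool from outside, world axes, zero at the start; "moment": the same for the moment, N m; "width": finger opening in mm; "grasp_force": force on a finger pad.
Only numpy, scipy, OpenCV 4.12 (cv2) and the standard library are available. Lean on these libraries where they do the work, as an engineer would, in place of code of your own. Each camera call takes 0.05 s, during which the arm holds its last target. There are 200 camera calls.

TASK

Swing the blue cover of the filter clamp shut on its base, take the red-knobbed pin from the white block and push it through the cover's hole into the base until its collar is down on the cover. Then keep pressing so that the sprung cover is squeezed fully shut, and finish like that: still holding it pressed down, without letting go. Leave the yellow-knobbed pin and everything else on the bench where they are.

Things in the scene. Friction and masses are not known exactly. Their poses are not given: they have to be found in the camera images.
- clamp: Base of the hinged filter clamp: bright aluminium plate 150 x 100 x 28 mm, screwed to the bench. Origin: centre of its underside, on the bench; x points from its front (the pin-hole end, roughly the robot's side) to its hinge at the far end, y along the hinge, z up.
- hinge (a point): Middle of the clamp's hinge line, 62 mm along the clamp's x from its origin and 34 mm above the bench. The hinge line runs along the clamp's y; axes as the clamp's.
- base_hole (a point): Centre of the mouth of the pin hole in the clamp's base, in its top face 28 mm above the bench, on the centre line 100 mm in front of the hinge line (clamp x = -38 mm). The hole goes straight down through the base, 13 mm wide. Axes as the clamp's.
- lid (a joint): Swing of the clamp's upper half (blue cover over a black seal frame) about the hinge, rad. 0 = seal frame flat on the base; positive = opened upwards and away from the robot; stops at 1.5. The hinge is stiff (0.17 N m): the upper half stays wherever it is left. With the cover unsqueezed its plane stands at lid + 0.05 rad above level.
- squeeze (a joint): How far the sprung cover is pressed down against the seal frame, rad. 0 = not pressed: with lid at 0 it stands about 5 mm proud at the hole. 0.05 = pressed fully shut (hard stop): cover level, its top 44 mm above the bench. Pressed at the hole it starts to give at about 2.5 N and is fully shut at about 8 N; it springs back up when nobody presses.
- cover_hole (a point): Centre of the mouth of the pin hole in the outer (top) face of the blue cover, 100 mm from the hinge line, on the centre line; 13 mm wide, straight through the 10 mm plate. It moves with the cover. Axes: x towards the hinge, z out of the outer face. When the lid is shut it is over base_hole.
- cover_edge (a point): Middle of the free edge of the blue cover plate, on its outer (top) face. The plate (120 x 90 x 10 mm, round window) reaches from 4 to 124 mm from the hinge line; a red tab 34 mm wide, 6 mm thick goes on to 139 mm. The plate's underside plane passes through the hinge line, the outer face lies 10 mm off it. Axes as cover_hole.
- pin: The clamp's locking pin, upright, red knob on top. Origin: centre of its tip (lowest point); z up along the pin to the knob. Steel shank 10 mm thick, 38 mm long (tip tapered to 6 mm over 4 mm); then a steel collar 24 mm wide, 5 mm thick; then the round red knob 16 mm wide from 43 to 77 mm above the tip. 60 g. At the start it stands in one of the two holes of the white block, collar on the block.
- thick_pin: A pin of another clamp: same shape but yellow knob and 14 mm shank, too thick for this clamp. Origin at its tip. Stands in the other hole of the block; leave it there.
- block: White plastic pin block, 70 x 130 x 45 mm, fixed to the bench. Origin: centre of its underside; z up. Two holes 16 mm wide at y = -35 and +35 mm; in each stands a pin with its collar on the block's top (tip 7 mm above the bench).
- jar: Specimen jar with red lid, 52 mm wide, 65 mm tall; origin at its foot. Bystander.
- dish: Glass dish 90 mm wide, 16 mm tall; origin at its foot. Bystander.
- tube_rack: Blue tube rack 70 x 200 x 50 mm with capped tubes up to 108 mm; origin at the centre of its underside. Bystander.
- pipette: White pipette lying along its x, 240 mm long, 24 mm thick; origin under it, near its middle. Bystander.
- beaker: Glass beaker 70 mm wide, 90 mm tall; origin at its foot. Bystander.

How it is judged:
By the outcome, as a careful person would: the job done as asked, in the order asked, and still so for the second after the job is handed in, while the arm keeps its last pose, push and grip.
It also fails if it takes over 58 s, if anything falls off the work surface, if the arm or the gripper's body presses on something with over 40 N, if the wrist force passes 120 N, or if a joint passes its speed limit or range.

## Working session

There is one attempt and no reset: what is moved stays moved. The work goes in short steps, Python scripts to look and compute and a tool call to move; the robot and the scene stay as the last step left them, time stands still between calls to the robot, and variables do not carry over. Pictures are saved under pics/ and viewed, at most 10 in all, crops included, and the job is handed in when it is done.

Besides the shell and the picture viewer there is one more tool, called after "Call:" as name(argument=value, ...), one argument or row to a line, values as JSON. apply_moves: Moves the arm, as the interface text tells. Its arguments: {"type":"object","properties":{"targets":{"type":"array"},"gripper":{"type":"number"}},"required":["targets"]}

```bash
mkdir -p pics; cat > h.py <<'E'
import numpy as np,cv2
from workcell import ctrl
def cal(n):
    c=ctrl.get_calibration(n); f=192/np.tan(np.radians(c['fov_y'])/2)
    K=np.array([[f,0,c['cx']],[0,f,c['cy']],[0,0,1]]); R=cv2.Rodrigues(np.array(c['rvec'],float))[0]
    return K,R,np.array(c['tvec'],float).ravel(),c
def onz(n,uv,z):
    K,R,t,_=cal(n); d=R.T@np.linalg.inv(K)@np.array([*uv,1.]); o=-R.T@t
    return o+d*(z-o[2])/d[2]
def proj(n,p):
    K,R,t,_=cal(n); return cv2.projectPoints(np.array(p,float).reshape(-1,1,3),cv2.Rodrigues(R)[0],t,K,None)[0].reshape(-1,2)
def tri(obs):
    A=[];b=[]
    for n,uv in obs:
        K,R,t,_=cal(n); d=R.T@np.linalg.inv(K)@np.array([*uv,1.]); d/=np.linalg.norm(d); o=-R.T@t
        P=np.eye(3)-np.outer(d,d); A.append(P); b.append(P@o)
    x=np.linalg.solve(sum(A),sum(b)); return x
E
python3 - <<'E'
from h import *
ims=[ctrl.get_image(n)for n in('scene','top','wrist')]
cv2.imwrite('pics/a.png',cv2.cvtColor(np.hstack(ims[:2]),cv2.COLOR_RGB2BGR)[:, :]) if 0 else None
cv2.imwrite('pics/s.png',ims[0][:,:,::-1]);cv2.imwrite('pics/t.png',ims[1][:,:,::-1])
print(ctrl.grip_point_offset,{k:np.round(v,3) for k,v in ctrl.get_obs().items()})
for n in('scene','top'):
    print(n,cal(n)[3])
    for o in('clamp','hinge','base_hole','cover_hole','cover_edge','pin','thick_pin','block'):
        r=ctrl.pinpoint(o,n); print(o,[(np.round(x['uv'],1),round(x['score'],2)) for x in r[:2]])
E
```

```text
18.700000000000003 {'t': np.float64(0.15), 'qpos': array([ 1.176,  0.424,  1.631, -0.   ,  1.089, -0.019]), 'qvel': array([-0.001, -0.003, -0.003,  0.001, -0.001,  0.   ]), 'joint_torque': array([-1.0000e-03, -5.4499e+01, -2.7392e+01,  6.4000e-02,  2.0000e-02,
       -0.0000e+00]), 'ee_pos': array([229.187, 580.987, 222.074]), 'orientation': array([-5.870e-01, -3.086e+00,  2.000e-03]), 'ft_force': array([0.63 , 0.168, 0.575]), 'moment': array([-0.076, -0.011,  0.005]), 'grasp_force': np.float64(0.0), 'width': np.float64(87.806)}
scene {'fov_y': 57.17682253385586, 'cx': 257.88939840043577, 'cy': 188.9255251319475, 'rvec': array([ 1.66813845,  1.59069092, -0.87032811]), 'tvec': array([ -21.56256673, -224.79227138, 1530.5061686 ])}
clamp [(array([206.7, 211.4]), 0.61), (array([203.9, 215.7]), 0.56)]
hinge [(array([204.9, 215. ]), 0.72)]
base_hole [(array([204. , 196.5]), 0.97)]
cover_hole [(array([199.4, 181.8]), 0.76)]
cover_edge [(array([201.2, 169.2]), 0.73)]
pin [(array([199.4, 182.7]), 0.53), (array([332.5, 208.8]), 0.48)]
thick_pin [(array([307.7, 210.8]), 0.38)]
block [(array([319.9, 209.4]), 0.6), (array([203.7, 197.8]), 0.59)]
top {'fov_y': 52.090711406545495, 'cx': 255.47776242684162, 'cy': 186.2763858753794, 'rvec': array([ 2.11997343, -2.12466887,  0.17616734]), 'tvec': array([  15.56083979,  536.83277955, 1235.58769056])}
clamp []
hinge [(array([305.1, 179.7]), 0.7), (array([306.4, 197.2]), 0.56)]
base_hole [(array([374.7, 237.3]), 0.67), (array([308.9, 204.5]), 0.62)]
cover_hole [(array([308.4, 180.2]), 0.6)]
cover_edge [(array([312.5, 182.2]), 0.51)]
pin [(array([191.9, 186.5]), 0.6)]
thick_pin [(array([214.5, 189.7]), 0.45)]
block [(array([203.9, 193. ]), 0.94)]
```

View pics/s.png

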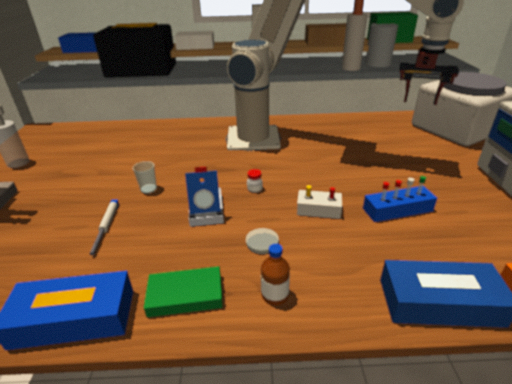

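View pics/t.png

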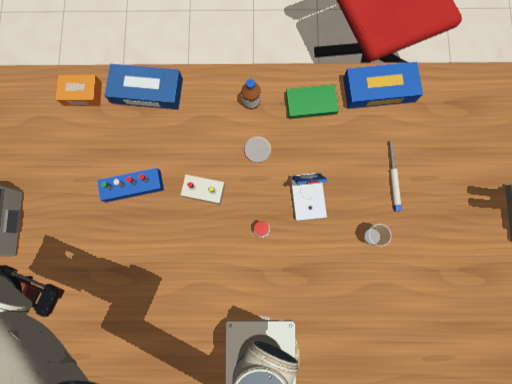

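The scene view shows the clamp standing open at (205,195) and the block at (320,205), with the yellow knob at (308,188) and the red at (332,190). In the top view the base hole is at (310,208), the red knob at (191,185) and yellow at (212,189).

```bash
python3 - <<'E'
from h import *
print('hole',onz('top',(310,208),28),'lateral scene hole',onz('scene',(204,196.5),28))
print('base corners',[onz('top',p,28).round() for p in((296,219),(326,217),(292,181))])
print('red',onz('top',(191,185),84),tri([('top',(191,185)),('scene',(332.5,190))]),'yel',onz('top',(212,189),84))
print('block',onz('top',(203.9,193),0))
print('edge',tri([('top',(312.5,182.2)),('scene',(201.2,169.2))]))
print('jar',onz('top',(262,229),65),'rack',[onz('top',p,100).round() for p in((98,185),(162,190))])
o=ctrl.get_obs(); K,R,t,c=cal('wrist'); T=cv2.Rodrigues(o['orientation'])[0]
print('wristcam in tool',T.T@(-R.T@t-o['ee_pos']),'\n',(R@T).round(3),c['fov_y'],'\n',T.round(3))
E
```

```text
hole [ 467.46373705 -164.18313807   28.        ] lateral scene hole [ 477.94061147 -165.9888164    28.        ]
base corners [array([ 431., -118.,   28.]), array([ 438., -216.,   28.]), array([ 558., -107.,   28.])]
red [535.2149006  219.17758339  84.        ] [537.28447539 223.09600079  74.87527612] yel [522.07198804 151.98736279  84.        ]
block [522.98276369 189.72413496   0.        ]
edge [ 528.75902369 -156.37793696  157.99394398]
jar [396.52055584  -6.31419713  65.        ] rack [array([533., 510., 100.]), array([517., 307., 100.])]
wristcam in tool [  71.1408491    -0.45134436 -161.81284396] 
 [[ 0.001  1.     0.   ]
 [-0.965  0.001 -0.263]
 [-0.263 -0.     0.965]] 58.441333127546166 
 [[-0.93   0.367 -0.   ]
 [ 0.367  0.93  -0.   ]
 [ 0.    -0.    -1.   ]]
```

Call:
apply_moves(
  targets=[
    {"tx": 0.03,"ty": -0.035,"tz": 0.005,"spin": -8.5},
    {"tx": 0.06,"ty": -0.07,"tz": 0.01,"spin": -17},
    {"tx": 0.09,"ty": -0.105,"tz": 0.015,"spin": -25.5},
    {"tx": 0.12,"ty": -0.14,"tz": 0.02,"spin": -34},
    {"tx": 0.15,"ty": -0.175,"tz": 0.025,"spin": -42.5},
    {"tx": 0.18,"ty": -0.21,"tz": 0.03,"spin": -51},
    {"tx": 0.21,"ty": -0.245,"tz": 0.035,"spin": -59.5},
    {"tx": 0.24,"ty": -0.28,"tz": 0.04,"spin": -68},
  ],
)

```text
t: 1.75
ee_pos: [470.4, 299.8, 263.1]
orientation: [2.219, 2.224, 0.001]
ft_force: [0.4, 0.6, 0.0]
width: 87.4
grasp_force: 0.0
```

Call:
apply_moves(
  targets=[
    {"tx": 0.015,"ty": -0.025,"spin": -6},
    {"tx": 0.03,"ty": -0.05,"spin": -12},
    {"tx": 0.045,"ty": -0.075,"spin": -12},
    {"tx": 0.06,"ty": -0.1,"spin": -12},
    {"tx": 0.06,"ty": -0.1,"spin": -12},
    {"tx": 0.06,"ty": -0.1,"spin": -12},
    {"tx": 0.06,"ty": -0.1,"spin": -12},
    {"tx": 0.06,"ty": -0.1,"spin": -12},
  ],
  gripper=1,
)

```text
validation failed for argument at $.ta...
```

```bash
python3 - <<'E'
from h import *
o=ctrl.get_obs();print(o['t'],o['ee_pos'],o['orientation'],o['width'],o['ft_force'])
im=ctrl.get_image('wrist');cv2.imwrite('pics/w1.png',im[:,:,::-1])
K,R,t,_=cal('wrist');print('cam',-R.T@t)
for n in('pin','thick_pin','block'):
    for r in ctrl.pinpoint(n,'wrist')[:2]:print(n,r['uv'],r['score'],onz('wrist',r['uv'],7))
    for r in ctrl.outline_of(n,'wrist')[:2]:print(n,r['box'],r['score'])
E
```

```text
1.75 [470.37457669 299.83385814 263.14383175] [2.21903688e+00 2.22374548e+00 8.09386516e-04] 87.35096064757047 [0.39197752 0.58123257 0.03303493]
cam [474.91569986 367.10953051 425.76050604]
pin [312.8, 217.9] 0.86 [543.17422591 222.78221938   7.        ]
pin [307.3, 220.9, 328.4, 249.4] 0.71
pin [291.6, 273.2, 311.4, 296.8] 0.64
thick_pin [297.0, 266.6] 0.76 [522.28224622 157.41118296   7.        ]
thick_pin [292.8, 273.6, 308.4, 299.4] 0.89
block [305.9, 241.9] 0.75 [531.57459388 194.56025715   7.        ]
block [268.0, 188.8, 349.5, 297.1] 0.74
```

View pics/w1.png

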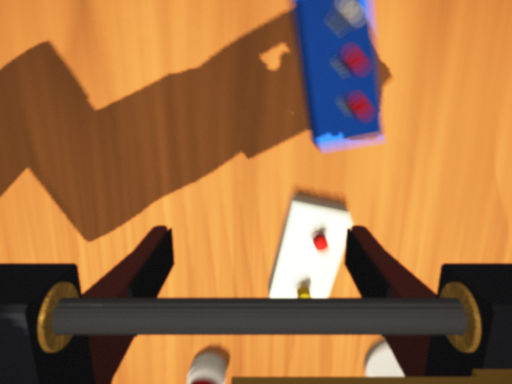

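The wrist view shows the block near (310,250), with the red knob at (320,240), the yellow at (304,290) and the rack above them. The refused call had rows without tz.

Call:
apply_moves(
  targets=[
    {"tx": 0.005,"ty": -0.049,"tz": 0,"spin": -6},
    {"tx": 0.01,"ty": -0.098,"tz": 0,"spin": -12},
    {"tx": 0.015,"ty": -0.147,"tz": 0,"spin": -12},
    {"tx": 0.02,"ty": -0.196,"tz": 0,"spin": -12},
    {"tx": 0.025,"ty": -0.245,"tz": 0,"spin": -12},
    {"tx": 0.03,"ty": -0.294,"tz": 0,"spin": -12},
    {"tx": 0.035,"ty": -0.343,"tz": 0,"spin": -12},
    {"tx": 0.04,"ty": -0.39,"tz": 0,"spin": -12},
  ],
  gripper=1,
)

```text
t: 2.9
ee_pos: [509.3, -89.1, 262.7]
orientation: [2.43, 1.991, 0.0]
ft_force: [0.7, 1.1, -0.4]
width: 27.7
grasp_force: 0.0
```

```bash
python3 - <<'E'
from h import *
for _ in range(4): ctrl.get_image('wrist')
o=ctrl.get_obs();print(o['t'],o['ee_pos'],o['orientation'],o['width'],o['ft_force'])
im=ctrl.get_image('wrist');cv2.imwrite('pics/w2.png',im[:,:,::-1])
K,R,t,_=cal('wrist');print('cam',-R.T@t)
for n,z in(('clamp',0),('hinge',34),('base_hole',28),('cover_hole',135),('cover_edge',155)):
    for r in ctrl.pinpoint(n,'wrist')[:2]:print(n,r['uv'],r['score'],onz('wrist',r['uv'],z))
E
```

```text
3.1 [509.23975848 -88.15458278 262.3881438 ] [-2.43283554e+00 -1.98640739e+00  1.63775251e-04] 11.36731214715449 [-1.03734753  0.08180068 -0.37374665]
cam [523.88906724 -17.77718571 424.22183674]
clamp [270.0, 215.5] 0.61 [ 509.13742297 -162.21335132    0.        ]
hinge [316.4, 208.5] 0.86 [ 566.34144331 -152.71360555   34.        ]
base_hole [238.0, 231.3] 0.8 [ 467.75275339 -165.07868533   28.        ]
cover_hole [311.2, 248.3] 0.94 [ 545.0033414  -154.67187565  135.        ]
```

View pics/w2.png

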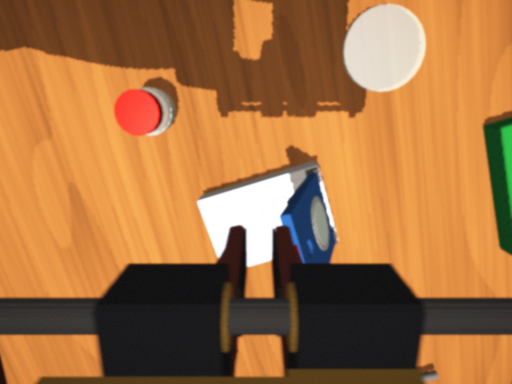

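The wrist view shows the clamp's top face between (198,200) and (316,164), the cover leaning at (312,215), the jar at (145,112) and the dish at (385,47). The measured base hole and hinge are 99.5 mm apart (100 expected). I'll go behind the cover.

Call:
apply_moves(
  targets=[
    {"tx": 0.025,"ty": -0.02,"tz": 0,"spin": 0},
    {"tx": 0.05,"ty": -0.04,"tz": 0,"spin": 0},
    {"tx": 0.075,"ty": -0.061,"tz": 0,"spin": 0},
    {"tx": 0.075,"ty": -0.061,"tz": -0.03,"spin": 0},
    {"tx": 0.075,"ty": -0.061,"tz": -0.06,"spin": 0},
    {"tx": 0.075,"ty": -0.061,"tz": -0.09,"spin": 0},
    {"tx": 0.075,"ty": -0.061,"tz": -0.118,"spin": 0},
    {"tx": 0.075,"ty": -0.061,"tz": -0.118,"spin": 0},
  ],
)

```text
t: 4.2
ee_pos: [581.8, -148.0, 141.0]
orientation: [-2.427, -1.985, 0.007]
ft_force: [-1.6, 0.1, -0.2]
width: 0.4
grasp_force: 0.0
```

Call:
apply_moves(
  targets=[
    {"tx": -0.012,"ty": -0.001,"tz": 0,"spin": 0},
    {"tx": -0.024,"ty": -0.003,"tz": 0,"spin": 0},
    {"tx": -0.037,"ty": -0.004,"tz": 0,"spin": 0},
    {"tx": -0.048,"ty": -0.005,"tz": -0.004,"spin": 0},
    {"tx": -0.0585,"ty": -0.0065,"tz": -0.009,"spin": 0},
    {"tx": -0.068,"ty": -0.0075,"tz": -0.015,"spin": 0},
    {"tx": -0.0775,"ty": -0.0085,"tz": -0.0215,"spin": 0},
    {"tx": -0.0775,"ty": -0.0085,"tz": -0.0215,"spin": 0},
  ],
)

```text
t: 5.0
ee_pos: [504.6, -157.9, 121.9]
orientation: [-2.432, -1.985, 0.003]
ft_force: [-0.3, -0.2, 0.0]
width: 0.8
grasp_force: 0.0
```

```bash
python3 - <<'E'
from h import *
o=ctrl.get_obs();print(o['t'],o['ee_pos'],o['ft_force'],o['width'])
im=ctrl.get_image('scene');cv2.imwrite('pics/s2.png',cv2.resize(im[120:260,130:290],None,fx=3.5,fy=3.5)[:,:,::-1])
E
```

```text
5.0 [ 504.5914923  -157.9180478   121.86455566] [-0.34736781 -0.23326645  0.04259291] 0.7698333709874796
```

View pics/s2.png

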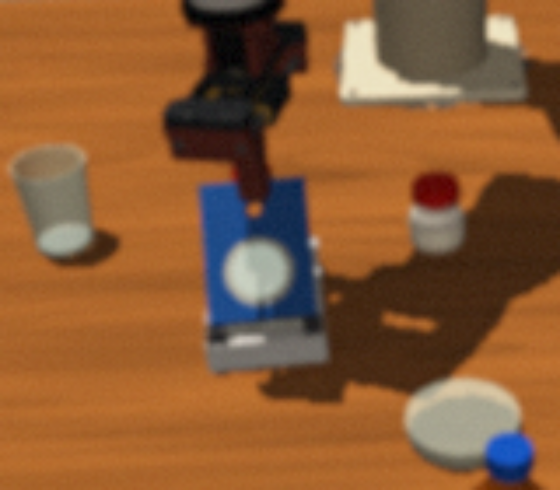

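The cover has started to tip, and the finger touches it just above the hole, near (255,195) in the crop. I'll continue along the arc.

Call:
apply_moves(
  targets=[
    {"tx": -0.008,"ty": -0.001,"tz": -0.008,"spin": 0},
    {"tx": -0.016,"ty": -0.002,"tz": -0.0165,"spin": 0},
    {"tx": -0.023,"ty": -0.003,"tz": -0.026,"spin": 0},
    {"tx": -0.029,"ty": -0.0035,"tz": -0.0355,"spin": 0},
    {"tx": -0.0335,"ty": -0.004,"tz": -0.046,"spin": 0},
    {"tx": -0.0375,"ty": -0.004,"tz": -0.0565,"spin": 0},
    {"tx": -0.0395,"ty": -0.0045,"tz": -0.065,"spin": 0},
    {"tx": -0.041,"ty": -0.0045,"tz": -0.0735,"spin": 0},
  ],
)

```text
t: 5.85
ee_pos: [465.4, -162.6, 48.8]
orientation: [-2.433, -1.987, 0.001]
ft_force: [-0.0, 0.0, 3.5]
width: 0.5
grasp_force: 1.6
```

Call:
apply_moves(
  targets=[
    {"tx": 0,"ty": 0,"tz": -0.001,"spin": 0},
    {"tx": 0,"ty": 0,"tz": -0.002,"spin": 0},
    {"tx": 0,"ty": 0,"tz": -0.003,"spin": 0},
    {"tx": 0,"ty": 0,"tz": -0.004,"spin": 0},
    {"tx": 0,"ty": 0,"tz": -0.004,"spin": 0},
    {"tx": 0,"ty": 0,"tz": -0.004,"spin": 0},
    {"tx": 0,"ty": 0,"tz": -0.004,"spin": 0},
    {"tx": 0,"ty": 0,"tz": -0.004,"spin": 0},
  ],
)

```text
t: 6.65
ee_pos: [465.6, -162.5, 46.1]
orientation: [-2.433, -1.987, 0.0]
ft_force: [-5.8, -0.7, 5.0]
width: 0.7
grasp_force: 2.8
```

Call:
apply_moves(
  targets=[
    {"tx": 0,"ty": 0,"tz": 0.03,"spin": 0},
    {"tx": 0,"ty": 0.01,"tz": 0.07,"spin": 0},
    {"tx": 0,"ty": 0.04,"tz": 0.11,"spin": 0},
    {"tx": 0,"ty": 0.07,"tz": 0.14,"spin": 0},
    {"tx": 0,"ty": 0.085,"tz": 0.15,"spin": 0},
    {"tx": 0,"ty": 0.085,"tz": 0.15,"spin": 0},
    {"tx": 0,"ty": 0.085,"tz": 0.15,"spin": 0},
    {"tx": 0,"ty": 0.085,"tz": 0.15,"spin": 0},
  ],
  gripper=-1,
)

```text
t: 7.45
ee_pos: [465.5, -78.1, 194.9]
orientation: [-2.433, -1.986, 0.001]
ft_force: [0.6, 0.5, -0.3]
width: 61.0
grasp_force: 0.0
```

```bash
python3 - <<'E'
from h import *
o=ctrl.get_obs();print(o['t'],o['ee_pos'],o['orientation'],o['width'],o['ft_force'])
im=ctrl.get_image('wrist');cv2.imwrite('pics/w3.png',cv2.resize(im,None,fx=1.5,fy=1.5)[:,:,::-1])
for n,z in(('hinge',34),('cover_hole',49),('cover_edge',50)):
    for r in ctrl.pinpoint(n,'wrist')[:2]:print(n,r['uv'],r['score'],onz('wrist',r['uv'],z))
E
```

```text
7.45 [465.51531307 -78.09359596 194.86250952] [-2.43317224e+00 -1.98608609e+00  1.18546305e-03] 60.994966116868895 [ 0.58598834  0.45153534 -0.34786382]
hinge [373.1, 230.8] 0.97 [ 566.79611678 -155.32869885   34.        ]
cover_hole [277.3, 263.3] 0.92 [ 466.71587885 -163.77024375   49.        ]
cover_edge [258.1, 273.4] 0.76 [ 446.20951024 -170.25633373   50.        ]
```

View pics/w3.png

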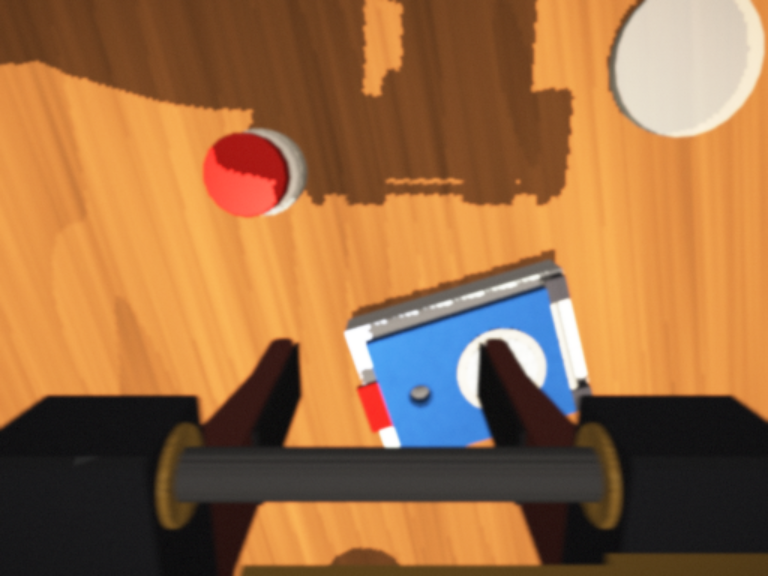

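The cover is shut. The hole is at (420,394) in the enlarged wrist view (about (280,263) native), and the red tab is at (374,407).

```bash
cat >> h.py <<'E'
def blob(mask,box):
    l,t,r,b=box; m=np.zeros(mask.shape,np.uint8); m[t:b,l:r]=mask[t:b,l:r]
    n,lab,st,ce=cv2.connectedComponentsWithStats(m)
    k=1+np.argmax(st[1:,4]); return ce[k],st[k],lab==k
E
python3 - <<'E'
from h import *
P=[]
for i in range(2):
    im=ctrl.get_image('wrist').astype(int)
    sub=im[250:276,264:296]
    m=(im[:,:,2]-im[:,:,0])<80
    c,st,_=blob(m,(266,252,294,273)); print(c,st,onz('wrist',c,49))
print(im[262,264:296].tolist())
P=ctrl.pinpoint('cover_hole','wrist')[0]['uv'];print(P,onz('wrist',P,49))
print(proj('wrist',[467,-164,49]),proj('wrist',[477,-164,49]))
E
```

```text
[279.88617886 262.29268293] [274 257  13  12 123] [ 469.6090142  -163.22366877   49.        ]
[279.83870968 262.31451613] [274 257  13  12 124] [ 469.6723462  -163.23555015   49.        ]
[[71, 149, 234], [72, 150, 234], [71, 149, 233], [71, 148, 233], [72, 149, 233], [71, 148, 233], [71, 147, 232], [65, 139, 224], [63, 123, 201], [80, 113, 169], [115, 125, 148], [143, 142, 142], [156, 148, 142], [160, 152, 145], [162, 153, 145], [164, 156, 147], [163, 155, 146], [165, 156, 148], [162, 155, 147], [153, 148, 141], [130, 128, 128], [91, 96, 109], [55, 79, 122], [48, 95, 159], [56, 116, 193], [62, 131, 216], [68, 141, 227], [67, 143, 228], [67, 143, 227], [68, 143, 228], [69, 144, 228], [67, 141, 227]]
[278.0, 261.0] [ 468.26734424 -161.47654492   49.        ]
[[277.21032039 263.52711522]] [[287.20396198 261.6796722 ]]
```

Call:
apply_moves(
  targets=[
    {"tx": 0.01,"ty": 0.048,"tz": 0.01,"spin": 0},
    {"tx": 0.02,"ty": 0.096,"tz": 0.02,"spin": 0},
    {"tx": 0.03,"ty": 0.144,"tz": 0.035,"spin": 0},
    {"tx": 0.04,"ty": 0.192,"tz": 0.035,"spin": 0},
    {"tx": 0.05,"ty": 0.24,"tz": 0.035,"spin": 0},
    {"tx": 0.06,"ty": 0.288,"tz": 0.035,"spin": 0},
    {"tx": 0.068,"ty": 0.336,"tz": 0.035,"spin": 0},
    {"tx": 0.068,"ty": 0.383,"tz": 0.035,"spin": 0},
  ],
)

```text
t: 8.6
ee_pos: [534.5, 307.5, 230.5]
orientation: [2.433, 1.987, 0.001]
ft_force: [0.2, -0.6, 1.4]
width: 87.8
grasp_force: 0.0
```

```bash
python3 - <<'E'
from h import *
for _ in range(6): ctrl.get_image('wrist')
o=ctrl.get_obs();print(o['t'],o['ee_pos'],o['orientation'],o['width'],o['ft_force'])
im=ctrl.get_image('wrist');cv2.imwrite('pics/w4.png',cv2.resize(im,None,fx=1.5,fy=1.5)[:,:,::-1])
for n,z in(('pin',7),('thick_pin',7),('block',0)):
    for r in ctrl.pinpoint(n,'wrist')[:2]:print(n,r['uv'],r['score'],onz('wrist',r['uv'],z))
    for r in ctrl.outline_of(n,'wrist')[:1]:print(n,r['box'],r['score'])
hs=cv2.cvtColor(im,cv2.COLOR_RGB2HSV)
red=((hs[...,0]<8)|(hs[...,0]>172))&(hs[...,1]>150)
yel=(hs[...,0]>22)&(hs[...,0]<35)&(hs[...,1]>150)
p=proj('wrist',[[537,220,67],[523,152,67]]);print(p)
for nm,m,q in(('red',red,p[0]),('yel',yel,p[1])):
    try:
        q=q.astype(int);c,st,_=blob(m,(q[0]-35,q[1]-35,q[0]+35,q[1]+35));print(nm,c,st,onz('wrist',c,70))
    except Exception as e:print(nm,e)
E
```

```text
8.9 [533.56159706 304.29198739 230.26950743] [ 2.43381091e+00  1.98639110e+00 -1.89356558e-03] 88.04966229831412 [-0.27038236  0.44620754 -0.24248951]
pin [277.4, 231.6] 0.63 [539.83841305 219.8622825    7.        ]
pin [269.8, 232.6, 288.7, 265.4] 0.71
thick_pin [273.2, 280.9] 0.42 [522.61125903 156.34160003   7.        ]
thick_pin [266.2, 290.6, 282.8, 297.1] 0.48
block [276.9, 254.0] 0.93 [533.83841605 188.49236609   0.        ]
block [244.4, 203.8, 311.6, 298.6] 0.96
[[277.53424932 254.20943574]
 [276.52695548 312.91146651]]
red [278.3460076  251.85171103] [272 240  14  24 263] [538.40972787 223.83196091  70.        ]
yel attempt to get argmax of an empty sequence
```

View pics/w4.png

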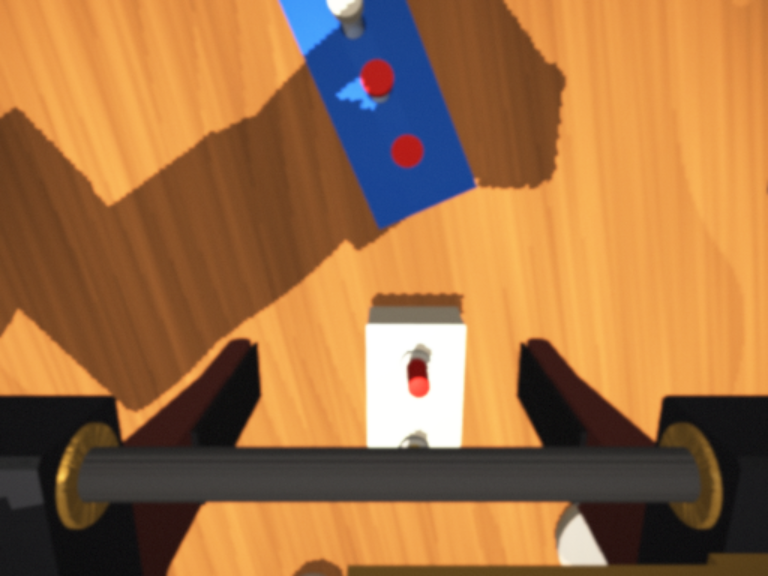

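The block is square to the gripper. In the native image the red knob's top is at about (279,257) and its collar at about (278.5,236).

```bash
python3 - <<'E'
from h import *
im=ctrl.get_image('wrist')
print(onz('wrist',(278.7,257.3),84),onz('wrist',(278.5,237),50),onz('wrist',(278.4,251.9),67))
hs=cv2.cvtColor(im,cv2.COLOR_RGB2HSV)
red=(((hs[...,0]<8)|(hs[...,0]>172))&(hs[...,1]>120)).astype(np.uint8)
_,_,L=blob(red,(260,225,300,275))
obs=cv2.distanceTransform((~L).astype(np.uint8),cv2.DIST_L2,3)
th=np.linspace(0,2*np.pi,24)
best=None
for x in np.arange(530,548,.5):
  for y in np.arange(212,232,.5):
    pts=[[x+8*np.cos(a),y+8*np.sin(a),z] for a in th for z in(50,84)]
    h=cv2.convexHull(proj('wrist',pts).astype(np.float32)); m=np.zeros(L.shape,np.uint8)
    cv2.fillConvexPoly(m,np.round(h*16).astype(int),1,shift=4)
    iou=(m.astype(bool)&L).sum()/(m.astype(bool)|L).sum()
    if best is None or iou>best[0]:best=(iou,x,y)
print(best)
E
```

```text
[538.10577399 224.76699258  84.        ] [541.11512089 231.65551903  50.        ] [538.33979847 222.55634108  67.        ]
(np.float64(0.667447306791569), np.float64(537.0), np.float64(223.5))
```

Call:
apply_moves(
  targets=[
    {"tx": 0.002,"ty": -0.04,"tz": -0.01,"spin": 0},
    {"tx": 0.0045,"ty": -0.081,"tz": -0.03,"spin": 0},
    {"tx": 0.0045,"ty": -0.081,"tz": -0.07,"spin": 0},
    {"tx": 0.0045,"ty": -0.081,"tz": -0.11,"spin": 0},
    {"tx": 0.0045,"ty": -0.081,"tz": -0.14,"spin": 0},
    {"tx": 0.0045,"ty": -0.081,"tz": -0.165,"spin": 0},
    {"tx": 0.0045,"ty": -0.081,"tz": -0.176,"spin": 0},
    {"tx": 0.0045,"ty": -0.081,"tz": -0.176,"spin": 0},
  ],
)

```text
t: 10.1
ee_pos: [537.5, 224.0, 53.4]
orientation: [-2.433, -1.986, 0.004]
ft_force: [1.1, -0.1, 0.6]
width: 87.7
grasp_force: 0.0
```

Call:
apply_moves(
  targets=[
    {"tx": 0,"ty": 0,"tz": 0,"spin": 0},
    {"tx": 0,"ty": 0,"tz": 0,"spin": 0},
    {"tx": 0,"ty": 0,"tz": 0,"spin": 0},
    {"tx": 0,"ty": 0,"tz": 0,"spin": 0},
    {"tx": 0,"ty": 0,"tz": 0,"spin": 0},
    {"tx": 0,"ty": 0,"tz": 0,"spin": 0},
    {"tx": 0,"ty": 0,"tz": 0,"spin": 0},
    {"tx": 0,"ty": 0,"tz": 0,"spin": 0},
  ],
  gripper=1,
)

```text
t: 10.9
ee_pos: [538.3, 224.4, 54.6]
orientation: [-2.433, -1.987, 0.0]
ft_force: [-0.1, -1.1, 0.3]
width: 27.3
grasp_force: 0.0
```

```bash
python3 - <<'E'
from h import *
o=ctrl.get_obs();print(o['t'],o['ee_pos'],o['orientation'],o['width'],o['grasp_force'],o['ft_force'],o['moment'])
ims=[ctrl.get_image('scene'),ctrl.get_image('wrist')]
a=cv2.resize(ims[0][150:230,280:360],(400,400));b=ims[1][140:384,130:374];b=cv2.resize(b,(400,400))
cv2.imwrite('pics/g.png',np.hstack([a,b])[:,:,::-1])
E
```

```text
10.9 [538.30533593 224.36916474  54.63944162] [-2.43332488e+00 -1.98703571e+00  1.61867266e-04] 27.32412314218413 0.0 [-0.14040816 -1.05045864  0.32917129] [-0.06479633  0.03133977  0.00223186]
```

View pics/g.png

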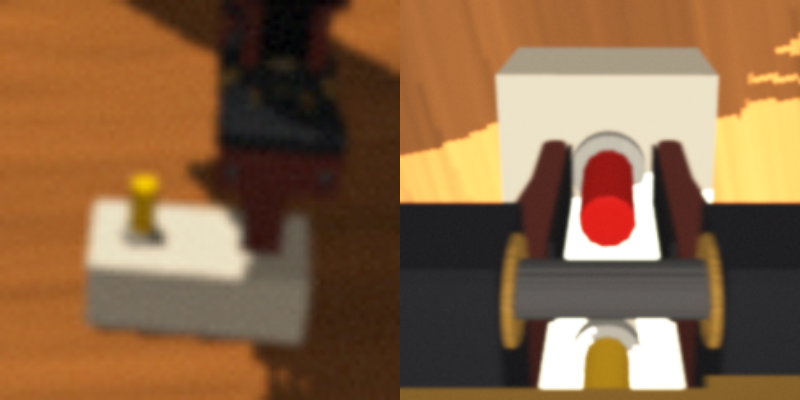

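The fingers are still closing around the red knob, which is centred between them at (607,215) in the right panel. The yellow pin is clear of them.

Call:
apply_moves(
  targets=[
    {"tx": 0,"ty": 0,"tz": 0,"spin": 0},
    {"tx": 0,"ty": 0,"tz": 0,"spin": 0},
    {"tx": 0,"ty": 0,"tz": 0,"spin": 0},
    {"tx": 0,"ty": 0,"tz": 0,"spin": 0},
    {"tx": 0,"ty": 0,"tz": 0,"spin": 0},
    {"tx": 0,"ty": 0,"tz": 0,"spin": 0},
    {"tx": 0,"ty": 0,"tz": 0,"spin": 0},
    {"tx": 0,"ty": 0,"tz": 0,"spin": 0},
  ],
)

```text
t: 11.8
ee_pos: [538.4, 224.4, 54.7]
orientation: [-2.433, -1.987, -0.0]
ft_force: [-0.3, 0.6, -0.2]
width: 15.7
grasp_force: 30.0
```

```bash
python3 - <<'E'
from h import *
o=ctrl.get_obs();print(o['t'],o['ee_pos'],o['width'],o['grasp_force'],o['ft_force'])
im=ctrl.get_image('wrist');T=cv2.Rodrigues(o['orientation'])[0]
hs=cv2.cvtColor(im,cv2.COLOR_RGB2HSV)
red=(((hs[...,0]<8)|(hs[...,0]>172))&(hs[...,1]>140)&(hs[...,2]>130)).astype(np.uint8)
_,st,L=blob(red,(215,215,300,300)); 
ys,xs=np.nonzero(L);print(st, 'bright top?')
v=hs[...,2]; col=im[st[1]-6:st[1]+st[3]+3,int(xs.mean())];print(st[1]-6,xs.mean(),col.tolist())
# predicted for pin axis at TCP
for dx in(-3,0,3):
    p=o['ee_pos']+T@np.array([dx,0,0]);print(dx,[proj('wrist',[p[0],p[1],z]+np.r_[T[:,0]*s,0][:3]) .round(1).tolist() for z,s in((84,-8),(84,0),(84,8),(50,12))])
E
```

```text
11.8 [538.35776444 224.3657281   54.68863114] 15.692582054023244 29.999869465827942 [-0.27340261  0.58578514 -0.20853137]
[ 241  232   36   58 1609] bright top?
226 258.78744561839653 [[198, 192, 175], [199, 191, 176], [198, 190, 175], [198, 189, 173], [194, 176, 161], [181, 135, 123], [163, 80, 70], [156, 40, 36], [153, 27, 24], [153, 25, 22], [152, 24, 20], [151, 22, 18], [152, 24, 20], [153, 25, 21], [153, 23, 20], [153, 24, 21], [151, 23, 19], [152, 23, 20], [155, 24, 21], [154, 24, 21], [153, 24, 20], [153, 22, 21], [153, 21, 19], [156, 26, 22], [154, 22, 20], [155, 26, 21], [152, 21, 18], [154, 24, 19], [154, 23, 20], [154, 23, 21], [155, 23, 22], [156, 24, 20], [162, 24, 21], [183, 30, 24], [212, 35, 30], [227, 39, 32], [229, 38, 32], [228, 37, 29], [228, 33, 26], [228, 37, 29], [227, 34, 27], [227, 36, 27], [227, 33, 26], [226, 32, 26], [227, 35, 28], [226, 32, 26], [226, 33, 26], [226, 32, 27], [226, 34, 28], [227, 36, 31], [225, 33, 26], [225, 32, 27], [225, 33, 26], [226, 35, 29], [224, 32, 26], [226, 35, 30], [224, 32, 26], [224, 33, 26], [224, 33, 27], [223, 33, 26], [223, 34, 28], [223, 33, 27], [224, 36, 29], [229, 83, 68], [249, 215, 186], [255, 255, 252], [255, 255, 255]]
-3 [[[257.6, 295.8]], [[257.6, 279.3]], [[257.6, 262.3]], [[257.9, 225.2]]]
0 [[[257.6, 289.7]], [[257.6, 273.0]], [[257.6, 255.8]], [[257.9, 219.7]]]
3 [[[257.6, 283.5]], [[257.6, 266.6]], [[257.6, 249.2]], [[257.9, 214.1]]]
```

The grip is good: width 15.7 mm, 30 N, and the pin is about 0.7 mm off the TCP along tool x. I'll lift and carry it over the clamp.

Call:
apply_moves(
  targets=[
    {"tx": 0,"ty": 0,"tz": 0.03,"spin": 0},
    {"tx": 0,"ty": 0,"tz": 0.07,"spin": 0},
    {"tx": 0,"ty": 0,"tz": 0.105,"spin": 0},
    {"tx": -0.006,"ty": -0.03,"tz": 0.11,"spin": 0},
    {"tx": -0.013,"ty": -0.073,"tz": 0.11,"spin": 0},
    {"tx": -0.02,"ty": -0.117,"tz": 0.11,"spin": 0},
    {"tx": -0.028,"ty": -0.16,"tz": 0.11,"spin": 0},
    {"tx": -0.036,"ty": -0.203,"tz": 0.11,"spin": 0},
  ],
)

```text
t: 12.65
ee_pos: [501.9, 19.9, 164.9]
orientation: [2.433, 1.987, 0.001]
ft_force: [-0.4, -0.9, 0.2]
width: 15.5
grasp_force: 30.0
```

Call:
apply_moves(
  targets=[
    {"tx": -0.008,"ty": -0.043,"tz": 0,"spin": 0},
    {"tx": -0.016,"ty": -0.086,"tz": 0,"spin": 0},
    {"tx": -0.024,"ty": -0.13,"tz": 0,"spin": 0},
    {"tx": -0.03,"ty": -0.165,"tz": 0,"spin": 0},
    {"tx": -0.0335,"ty": -0.1843,"tz": 0,"spin": 0},
    {"tx": -0.0335,"ty": -0.1843,"tz": -0.01,"spin": 0},
    {"tx": -0.0335,"ty": -0.1843,"tz": -0.03,"spin": 0},
    {"tx": -0.0335,"ty": -0.1843,"tz": -0.03,"spin": 0},
  ],
)

```text
t: 13.45
ee_pos: [467.1, -161.7, 132.5]
orientation: [-2.43, -1.984, 0.003]
ft_force: [-0.5, 0.3, -1.0]
width: 15.4
grasp_force: 30.0
```

```bash
python3 - <<'E'
from h import *
for _ in range(2): im=ctrl.get_image('wrist')
o=ctrl.get_obs();print(o['t'],o['ee_pos'],o['width'],o['grasp_force'],o['ft_force'])
im=ctrl.get_image('wrist');sc=ctrl.get_image('scene')
print(proj('wrist',[469.2,-163.6,49]),proj('scene',[469,-163.6,49]),proj('wrist',o['ee_pos']-[0,0,47.7]))
cv2.imwrite('pics/c.png',np.hstack([cv2.resize(im[150:350,156:356],(400,400)),cv2.resize(sc[140:230,160:250],(400,400))])[:,:,::-1])
E
```

```text
13.55 [ 468.54357865 -162.01090878  134.24964092] 15.31428405039966 29.99999463558197 [-0.01307155 -0.60558587  0.13709823]
[[258.29118967 199.87216521]] [[204.31097272 189.39276538]] [[256.7335272 214.0585989]]
```

View pics/c.png

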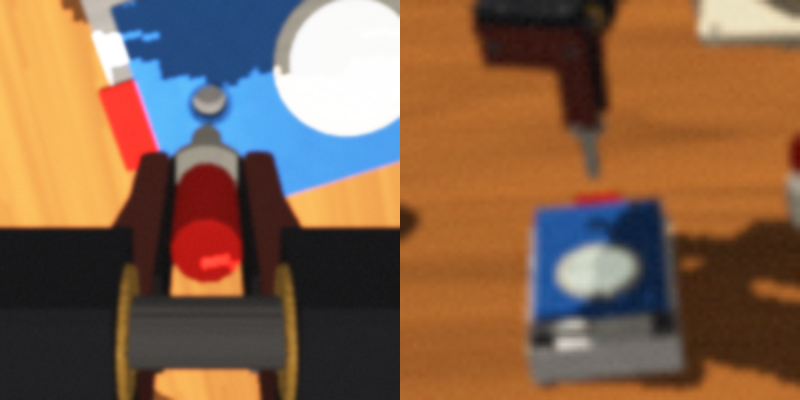

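The left panel shows the pin tip at (206,125) and the cover hole at (210,101), both in the wrist view. I can measure one against the other.

```bash
python3 - <<'E'
from h import *
im=ctrl.get_image('wrist');o=ctrl.get_obs();T=cv2.Rodrigues(o['orientation'])[0];print(o['ee_pos'],o['orientation'])
a=im.astype(int); m=(a[...,2]-a[...,0])<80
c,st,L=blob(m,(248,190,274,211));print('hole',c,st)
e=o['ee_pos']
for dx in(-1,0): print(dx,'tip',proj('wrist',e+T@[dx,0,47.7]),'taper top cam side',proj('wrist',e+T@[dx+3,0,47.7]),proj('wrist',e+T@[dx+5,0,43.7]))
for r in range(205,226):
    row=a[r,244:276]; k=np.nonzero((row[:,2]-row[:,0])<60)[0]; print(r,k.min()+244 if len(k) else None,k.max()+244 if len(k) else None,row[15].tolist())
print(proj('wrist',[[469.2,-163.6,49],[470.2,-163.6,49],[469.2,-162.6,49]]))
E
```

```text
[ 469.42820867 -162.52877958  135.26540081] [2.43191843e+00 1.98752888e+00 8.32420056e-04]
hole [258.76995305 199.74178404] [250 192  18  17 213]
-1 tip [[258.06654199 216.28997924]] taper top cam side [[258.0673483  211.86154141]] [[258.05273443 210.83569053]]
0 tip [[258.06681012 214.81735029]] taper top cam side [[258.06761836 210.37833625]] [[258.05299214 209.32107557]]
205 253 264 [146, 146, 148]
206 255 262 [91, 97, 113]
207 257 260 [47, 65, 96]
208 None None [36, 69, 114]
209 None None [37, 77, 131]
210 None None [46, 88, 147]
211 None None [63, 100, 157]
212 259 259 [84, 105, 140]
213 257 261 [97, 102, 111]
214 255 262 [102, 99, 93]
215 254 264 [99, 95, 87]
216 254 264 [103, 99, 90]
217 253 265 [100, 95, 87]
218 253 265 [101, 96, 87]
219 252 265 [101, 97, 87]
220 252 265 [103, 98, 90]
221 251 266 [106, 101, 92]
222 250 268 [122, 117, 105]
223 248 270 [145, 139, 126]
224 246 271 [157, 150, 136]
225 245 273 [158, 152, 138]
[[258.06449629 199.66570934]
 [259.36690711 199.41233498]
 [257.79991747 198.41406561]]
```

Call:
apply_moves(
  targets=[
    {"tx": 0,"ty": 0.0006,"tz": -0.008,"spin": 0},
    {"tx": 0,"ty": 0.0006,"tz": -0.016,"spin": 0},
    {"tx": 0,"ty": 0.0006,"tz": -0.024,"spin": 0},
    {"tx": 0,"ty": 0.0006,"tz": -0.03,"spin": 0},
    {"tx": 0,"ty": 0.0006,"tz": -0.035,"spin": 0},
    {"tx": 0,"ty": 0.0006,"tz": -0.039,"spin": 0},
    {"tx": 0,"ty": 0.0006,"tz": -0.042,"spin": 0},
    {"tx": 0,"ty": 0.0006,"tz": -0.044,"spin": 0},
  ],
)

```text
t: 14.5
ee_pos: [468.9, -162.3, 90.4]
orientation: [-2.433, -1.987, 0.0]
ft_force: [0.7, 0.1, -1.0]
width: 15.5
grasp_force: 30.0
```

Call:
apply_moves(
  targets=[
    {"tx": 0,"ty": 0,"tz": -0.001,"spin": 0},
    {"tx": 0,"ty": 0,"tz": -0.002,"spin": 0},
    {"tx": 0,"ty": 0,"tz": -0.003,"spin": 0},
    {"tx": 0,"ty": 0,"tz": -0.004,"spin": 0},
    {"tx": 0,"ty": 0,"tz": -0.005,"spin": 0},
    {"tx": 0,"ty": 0,"tz": -0.006,"spin": 0},
    {"tx": 0,"ty": 0,"tz": -0.006,"spin": 0},
    {"tx": 0,"ty": 0,"tz": -0.006,"spin": 0},
  ],
)

```text
t: 15.3
ee_pos: [468.8, -162.3, 84.6]
orientation: [-2.433, -1.987, 0.0]
ft_force: [0.2, -0.7, -0.6]
width: 15.2
grasp_force: 30.0
```

The tip is inside the cover's hole with no force. Next is the base hole.

Call:
apply_moves(
  targets=[
    {"tx": 0,"ty": 0,"tz": -0.002,"spin": 0},
    {"tx": 0,"ty": 0,"tz": -0.004,"spin": 0},
    {"tx": 0,"ty": 0,"tz": -0.006,"spin": 0},
    {"tx": 0,"ty": 0,"tz": -0.008,"spin": 0},
    {"tx": 0,"ty": 0,"tz": -0.01,"spin": 0},
    {"tx": 0,"ty": 0,"tz": -0.012,"spin": 0},
    {"tx": 0,"ty": 0,"tz": -0.013,"spin": 0},
    {"tx": 0,"ty": 0,"tz": -0.013,"spin": 0},
  ],
)

```text
t: 16.1
ee_pos: [468.8, -162.3, 71.5]
orientation: [-2.433, -1.987, 0.0]
ft_force: [0.2, 0.6, -0.8]
width: 15.2
grasp_force: 30.0
```

Call:
apply_moves(
  targets=[
    {"tx": 0,"ty": 0,"tz": -0.001,"spin": 0},
    {"tx": 0,"ty": 0,"tz": -0.003,"spin": 0},
    {"tx": 0,"ty": 0,"tz": -0.005,"spin": 0},
    {"tx": 0,"ty": 0,"tz": -0.007,"spin": 0},
    {"tx": 0,"ty": 0,"tz": -0.009,"spin": 0},
    {"tx": 0,"ty": 0,"tz": -0.011,"spin": 0},
    {"tx": 0,"ty": 0,"tz": -0.011,"spin": 0},
    {"tx": 0,"ty": 0,"tz": -0.011,"spin": 0},
  ],
)

```text
t: 16.9
ee_pos: [468.8, -162.3, 60.6]
orientation: [-2.433, -1.987, 0.0]
ft_force: [0.5, 0.7, -1.1]
width: 15.4
grasp_force: 30.0
```

Call:
apply_moves(
  targets=[
    {"tx": 0,"ty": 0,"tz": -0.001,"spin": 0},
    {"tx": 0,"ty": 0,"tz": -0.002,"spin": 0},
    {"tx": 0,"ty": 0,"tz": -0.003,"spin": 0},
    {"tx": 0,"ty": 0,"tz": -0.004,"spin": 0},
    {"tx": 0,"ty": 0,"tz": -0.005,"spin": 0},
    {"tx": 0,"ty": 0,"tz": -0.005,"spin": 0},
    {"tx": 0,"ty": 0,"tz": -0.005,"spin": 0},
    {"tx": 0,"ty": 0,"tz": -0.005,"spin": 0},
  ],
)

```text
t: 17.7
ee_pos: [468.7, -162.3, 55.7]
orientation: [-2.433, -1.987, 0.0]
ft_force: [-1.8, -0.6, 4.7]
width: 15.3
grasp_force: 30.0
```

Call:
apply_moves(
  targets=[
    {"tx": 0,"ty": 0,"tz": -0.001,"spin": 0},
    {"tx": 0,"ty": 0,"tz": -0.001,"spin": 0},
    {"tx": 0,"ty": 0,"tz": -0.002,"spin": 0},
    {"tx": 0,"ty": 0,"tz": -0.002,"spin": 0},
    {"tx": 0,"ty": 0,"tz": -0.003,"spin": 0},
    {"tx": 0,"ty": 0,"tz": -0.003,"spin": 0},
    {"tx": 0,"ty": 0,"tz": -0.003,"spin": 0},
    {"tx": 0,"ty": 0,"tz": -0.003,"spin": 0},
  ],
)

```text
t: 18.5
ee_pos: [468.6, -162.4, 52.9]
orientation: [-2.433, -1.987, 0.001]
ft_force: [-3.5, -0.6, 9.1]
width: 15.3
grasp_force: 30.0
```

Call:
apply_moves(
  targets=[
    {"tx": 0,"ty": 0,"tz": -0.0005,"spin": 0},
    {"tx": 0,"ty": 0,"tz": -0.001,"spin": 0},
    {"tx": 0,"ty": 0,"tz": -0.001,"spin": 0},
    {"tx": 0,"ty": 0,"tz": -0.0015,"spin": 0},
    {"tx": 0,"ty": 0,"tz": -0.0015,"spin": 0},
    {"tx": 0,"ty": 0,"tz": -0.0015,"spin": 0},
    {"tx": 0,"ty": 0,"tz": -0.0015,"spin": 0},
    {"tx": 0,"ty": 0,"tz": -0.0015,"spin": 0},
  ],
)

```text
t: 19.3
ee_pos: [468.6, -162.4, 52.2]
orientation: [-2.433, -1.987, 0.001]
ft_force: [-7.4, -0.2, 18.8]
width: 15.3
grasp_force: 30.0
```

The force climbs steeply now, which means the hard stop. One visual check, holding.

```bash
python3 - <<'E'
from h import *
for _ in range(10): im=ctrl.get_image('wrist')
sc=ctrl.get_image('scene')
o=ctrl.get_obs();print(o['t'],o['ee_pos'],o['width'],o['grasp_force'],o['ft_force'])
cv2.imwrite('pics/f.png',np.hstack([cv2.resize(im[150:350,156:356],(400,400)),cv2.resize(sc[150:230,165:245],(400,400))])[:,:,::-1])
E
```

```text
19.85 [ 468.53948543 -162.41319619   52.15716069] 15.25656241774263 30.00544309616089 [-7.15371654 -0.77200853 19.63785702]
```

View pics/f.png

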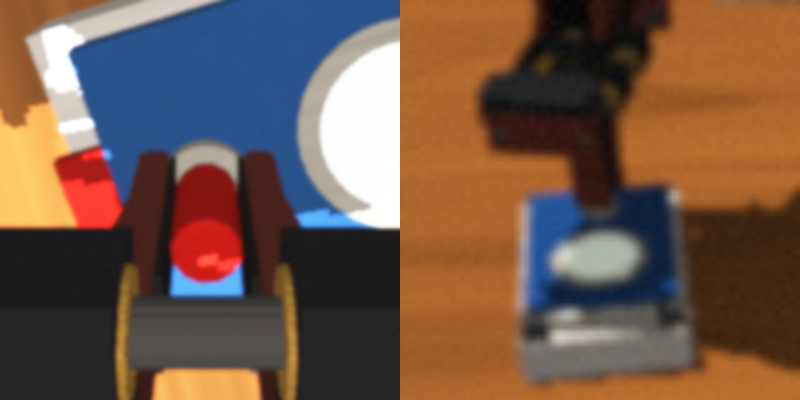

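The collar is down on the cover at (207,150) in the left panel, and the cover is flat. The arm holds about 19 N steadily, so I'm handing in.

```bash
python3 -c "
from workcell import ctrl
print(ctrl.close_job())"
```

```text
the job is handed in; nothing more can be done
None
```

The job is handed in at about 20 s: cover swung shut, red pin through it into the base with its collar on the cover, and the arm still gripping the pin and pressing at about 19 N (about 8 N shuts it fully); I moved nothing else on the bench.

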